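# Lock a T-head lashing eye into a load rail

## Task

At the parts counter, take the T-head lashing eye (the one with the flat lug and eye on top) out of its stand, lower its T-head lengthwise through the oblong slot of the empty load rail until the flange sits on the rail, and give it a quarter turn so that the T-head lies square across the slot and cannot come out. Leave it seated there, and leave the ball-knob pin in its own stand.

Things in the scene. Friction and masses are not known exactly. Their poses are not given: they have to be found in the camera images.
- anchor_grip (a point): Steel T-head lashing eye, 0.45 kg, upright in a grey stand: middle of its flat lug, where to pinch it. z up, x along lug and T-head (parallel), y through the lug. Lug 44 mm wide, 12 thick, solid from 28 mm below to 9 above this point; an eye of 12 mm bar on it ends 33 above. Round flange below the lug: 56 mm diameter, 8 thick, underside 36 below this point, resting on the stand's top 65 mm above the table.
- anchor_head (a point): Centre of the same part's T-head, a 60 x 16 mm bar 12 mm high under a 14 mm round neck; 62 mm below the lug point, same axes. The neck is 20 mm long from flange to T-head. At the start the T-head hangs through the stand's own 72 x 26 mm slot and comes straight up and out once lifted by 40 mm.
- rail_slot (a point): Centre of the load rail's slot at its top face, 65 mm above the table; x along the slot, z up. Rail: fixed bare-metal bridge, 140 mm (along the slot) x 96, 8 mm top plate on two end legs, open sides. Slot 76 x 30 mm, right through; below it the T-head turns freely either way once the flange is within 12 mm of the rail. A like rail elsewhere has only a round 36 mm hole: no use.
- stud_knob (a point): Centre of the 40 mm ball knob on a loose, plain round-shank steel pin standing in another grey stand; knob top 131 mm above the table. A bystander, to be left alone.
There are look-alikes about, which are no part of the job. Leave any pink or turquoise look-alike of the part that bears rail_slot alone.

How it is judged:
By the outcome, as a careful person would: the job done as asked, in the order asked, and still so for the second after the job is handed in, with the robot touching nothing.
It also fails if it takes over 48 s, if anything falls off the work surface, if the arm or the gripper's body presses on something with over 40 N, if the wrist force passes 120 N, or if a joint passes its speed limit or range.

## Robot

A 6-joint arm with a two-finger parallel gripper is mounted at the origin on the work surface. World frame = base frame: x ahead of the robot, y to its left, z up, the work surface at z = 0. Lengths are in m, angles in rad, forces in N, time in s.
With the tool pointing down it reaches from about 0.275 to 1 m from the base axis. Payload 8.4 kg.
Tool frame: the origin (TCP) lies on the centre line of the jaws, within the pads' length; the fingertips stand 17 mm ahead of it and the grasp point (between the pads) lies 2 mm behind it (bot.tcp_to_tips is the z of the fingertips in the tool frame, in m); z points along the fingers, y is the line along which they close (so a half turn about z gives the same grasp; the last joint's range is limited). The gripper opens to 85 mm and grips with 20 to 120 N. Pads are 22 mm wide; open, the fingers measure 114 mm over their backs; the gripper's body (76 mm by 85 mm) begins 54 mm behind the grasp point. The pads swing forward as they close: fully open they stand 13 mm farther back than shut.
Start: joints at [-1.106, 0.353, 1.633, -0, 1.155, -0.002], TCP at [0.281, -0.558, 0.248] pointing down, gripper open.
Joint ranges: [-2.63, 2.63], [-0.92, 2.1], [0.06, 2.66], [-1.3, 4.44], [0, 2.69], [-3.02, 3.02]. Speed limits (rad/s): [2.22, 2.22, 2.79, 3.14, 3.14, 3.14].

## Interface

Orientations are given as a unit quaternion [x, y, z, w].
In Python, from workcell import bot, hand, kinematics, get_obs, vision, hand_in gives the robot as it stands. The module is installed in compiled form; this text tells all that it offers. Calls block until the motion is done:
- bot.reach(position, orientation): joint-space move of the TCP to a pose.
- bot.servo_line(position, ori=None, velocity=0.15): straight line of the TCP; ori=None keeps the orientation; velocity is the mean speed in m/s.
- bot.goto_joints(angles): joint-space move.
- hand.move_gripper(opening, strength=None): finger opening in m; strength is the grip in N (None keeps the last); returns when the fingers have stopped.
- bot.dwell(seconds).
- kinematics.solve_ik(position, orientation): joint angles nearest the present ones, or None.
- get_obs(): the state.
- vision.read_camera(name): name is "scene" or "top" or "wrist"; returns a dict with "frame" (384x512x3 uint8, red, green, blue), "intrinsics" (3x3 intrinsics, pixels), "dist" ([k1, k2, p1, p2, k3] as OpenCV has them; the pictures are not rectified), "view" (4x4, takes a point from world to camera coordinates). Camera axes: x right, y down, z forward; pixel columns grow to the right and rows downward; lengths in m; the calibration is good to about 2 mm. A picture is of the moment at which its call begins. There is no depth.
A pose or a line that the arm cannot do raises bot.IKError and nothing moves.
- hand_in(): hands the job in; it is judged then, once.
The state is a dict: "time_s": time; "joint_pos": joint angles; "joint_vel": joint speeds; "joint_efforts": joint torques, N m; "position": TCP position; "orientation": TCP orientation; "wrist_force": force on the tool from outside, world axes, zero at the start; "ft_torque": the same for the moment, N m; "gripper_width": finger opening in m; "grip_force": force on a finger pad.
Only numpy, scipy, OpenCV 4.12 (cv2) and the standard library are available. Lean on these libraries where they do the work, as an engineer would, in place of code of your own. Each camera call takes 0.05 s, during which the arm holds its last target. There are 200 camera calls.

## Working session

There is one attempt and no reset: what is moved stays moved. The work goes in short steps, each a Python script; the robot and the scene stay as the last script left them, time stands still between calls to the robot, and variables do not carry over. Pictures are saved under pics/ and viewed, at most 10 in all, crops included, and the job is handed in when it is done.

```bash
mkdir -p pics; python3 - <<'E'
from workcell import *
import cv2,numpy as np
for n in("scene","top"):
    c=vision.read_camera(n); np.savez(f"{n}0.npz",**c)
    cv2.imwrite(f"pics/{n}0.png",cv2.resize(c["frame"][...,::-1],(800,600),interpolation=cv2.INTER_CUBIC))
    V=c["view"];print(n,c["intrinsics"][0,0],c["dist"],-V[:3,:3].T@V[:3,3],V[2,:3])
print(get_obs())
E
```

```text
scene 389.1888626375278 [-0.0857267  0.         0.         0.         0.       ] [ 1.03895555 -0.41586364  1.09236655] [-0.4987159   0.29994427 -0.81321331]
top 495.806587258075 [-0.12769251  0.          0.          0.          0.        ] [ 0.19641305 -0.06120037  1.7588592 ] [ 0.11769876  0.00812824 -0.99301608]
{'time_s': 0.1, 'joint_pos': array([-1.10640381e+00,  3.53603146e-01,  1.63404242e+00,  7.98976437e-06,
        1.15519202e+00, -2.39555331e-03]), 'joint_vel': array([-0.0001958 , -0.00271414, -0.00083787, -0.00023741,  0.0012721 ,
        0.00018018]), 'joint_efforts': array([ 1.31086745e-04, -6.06355762e+01, -3.42821360e+01,  3.61680247e-05,
        3.93782029e-03,  3.55304769e-05]), 'position': array([ 0.2810905 , -0.5577812 ,  0.24762901]), 'orientation': array([ 9.72887210e-01,  2.31279247e-01, -1.38956854e-04, -6.06769893e-04]), 'wrist_force': array([-0.33164657,  0.87236246, -0.01263415]), 'ft_torque': array([ 0.0497973 ,  0.01677762, -0.02000145]), 'grip_force': 0.0, 'gripper_width': 0.08552121034714244}
```

View pics/scene0.png

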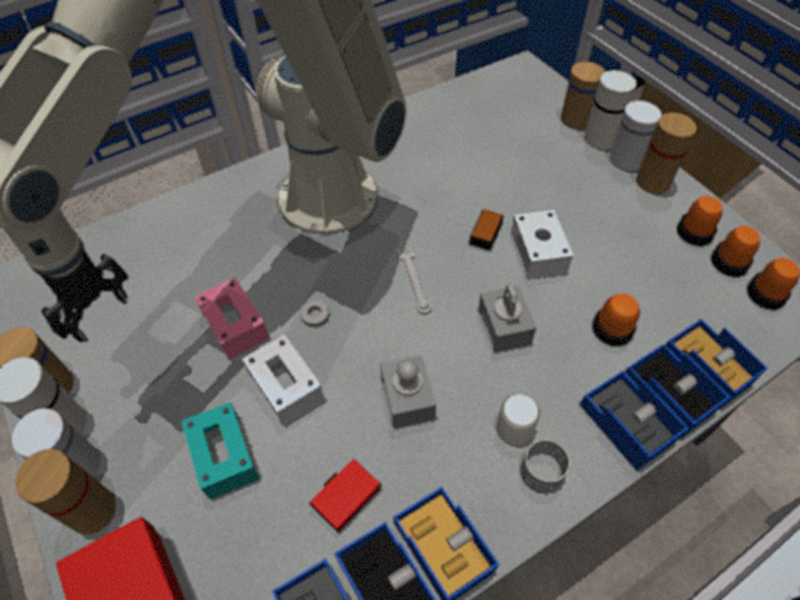

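View pics/top0.png

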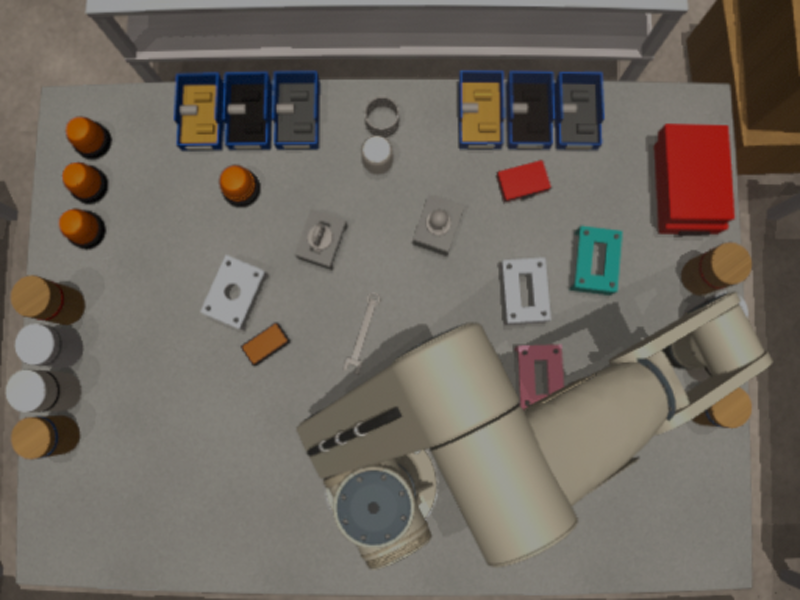

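In the 800x600 top view:
- **Parts in stands:** (320,237) shows a thin lug on a flange, which is the lashing eye. (438,222) shows a ball, which is the pin.
- **Rails:** (526,290) is bare white metal with an oblong slot, which fits. (233,292) has a round hole, so it's no use. (598,260) is turquoise and (541,375) is pink, both look-alikes to leave alone.

I'll confirm with an enlarged crop and measure.

```bash
cat > h.py <<'E'
import numpy as np,cv2
def ray(c,uv,z):
    "pixels (native) -> world points on plane z"
    uv=np.asarray(uv,float).reshape(-1,1,2)
    n=cv2.undistortPoints(uv,c["intrinsics"],c["dist"])[:,0]
    V=c["view"];R=V[:3,:3];o=-R.T@V[:3,3]
    d=np.c_[n,np.ones(len(n))]@R
    return o+d*((z-o[2])/d[:,2])[:,None]
def proj(c,P):
    V=c["view"];r=cv2.Rodrigues(V[:3,:3])[0]
    return cv2.projectPoints(np.asarray(P,float).reshape(-1,1,3),r,V[:3,3],c["intrinsics"],c["dist"])[0][:,0]
def quat(yaw):
    "tool down, tool y axis at angle yaw"
    from scipy.spatial.transform import Rotation as R
    y=np.array([np.cos(yaw),np.sin(yaw),0]);z=np.array([0,0,-1.]);x=np.cross(y,z)
    return R.from_matrix(np.c_[x,y,z]).as_quat()
E
python3 - <<'E'
from h import *
t=dict(np.load("top0.npz"));s=dict(np.load("scene0.npz"))
k=.64
print("anchor",ray(t,[[320*k,237*k]],.101),"knob",ray(t,[[438*k,219*k]],.111),"rail",ray(t,[[526*k,290*k]],.065))
def crop(c,u,v,w,h,S): 
    u,v=int(u*k),int(v*k);return cv2.resize(c["frame"][v-h:v+h,u-w:u+w,::-1],S,interpolation=cv2.INTER_CUBIC)
a=crop(t,320,237,30,30,(400,300+100)); b=crop(s,508,312,30,30,(400,400))
r=crop(t,526,290,30,30,(400,400))
im=np.vstack([np.hstack([a,b])]);im=cv2.resize(np.hstack([a,b,r]),(798,266))
cv2.imwrite("pics/crop1.png",im)
# slot edges
g=cv2.cvtColor(t["frame"],cv2.COLOR_RGB2GRAY);u,v=int(526*k),int(290*k)
cs,_=cv2.findContours((g[v-28:v+28,u-22:u+22]<130).astype(np.uint8),cv2.RETR_LIST,2)
for c in cs:
    if 40<cv2.contourArea(c)<900: print(cv2.contourArea(c),np.array(cv2.minAreaRect(c)[0])+[u-22,v-28],cv2.minAreaRect(c))
E
```

```text
anchor [[0.53769147 0.12981002 0.101     ]] knob [[ 0.57529836 -0.12753133  0.111     ]] rail [[ 0.42597955 -0.32333198  0.065     ]]
158.0 [336.80693245 185.06930733] ((22.80693244934082, 28.069307327270508), (21.990324020385742, 8.557319641113281), 84.2894058227539)
```

View pics/crop1.png

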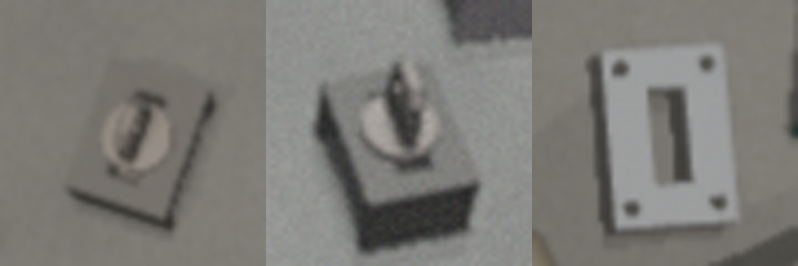

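The crop confirms it: the lug with an eye sits on its flange at about (137,135) left and (405,110) mid, and the bare-metal rail's oblong slot is at about (670,135) right. Next, wrist views of the rail and then the part.

```bash
python3 - <<'E'
from workcell import *
from h import *
ims=[]
for n,p,y in(("rail",(.426,-.323,.33),np.radians(94)),("anchor",(.538,.130,.33),np.radians(71))):
    q=min((kinematics.solve_ik(p,quat(y+a)) for a in(0,np.pi)),key=lambda j:9 if j is None else abs(j[5]))
    print(q); bot.goto_joints(q); bot.dwell(.3)
    c=vision.read_camera("wrist");np.savez(f"w_{n}.npz",**c);V=c["view"];print(-V[:3,:3].T@V[:3,3],V[2,:3],c["intrinsics"][0,0],get_obs()["time_s"])
    ims.append(cv2.resize(c["frame"][...,::-1],(400,300),interpolation=cv2.INTER_AREA))
    # fresh top view too once the arm is clear
cv2.imwrite("pics/w1.png",np.hstack(ims))
c=vision.read_camera("top");np.savez("top1.npz",**c)
E
```

```text
[-6.51544423e-01  1.39832359e-01  1.72853013e+00 -4.44089210e-16
  1.27323016e+00  8.49438734e-01]
[ 0.50185916 -0.31984411  0.45544617] [-0.30137769 -0.02000318 -0.953295  ] 288.6313563748714 1.5583
[ 2.34380898e-01  1.71307667e-01  1.69097972e+00 -4.44089210e-16
  1.27930527e+00 -1.00480287e+00]
[0.46363814 0.1532827  0.45583877] [ 0.28760999 -0.09837335 -0.9526821 ] 288.6313563748714 3.6167
```

View pics/w1.png

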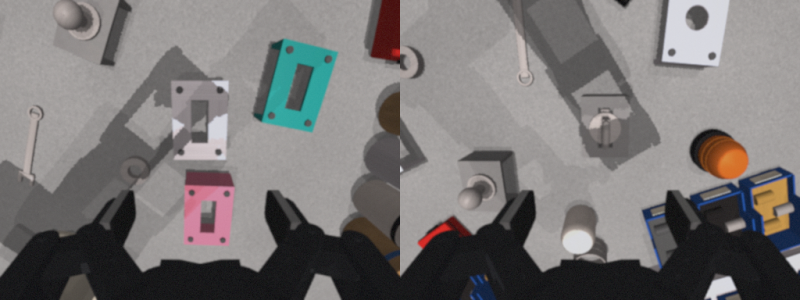

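The rail slot is at about (200,121) on the left, and the part is at about (605,125) on the right. I'll enlarge both and measure edges.

```bash
python3 - <<'E'
from h import *
ims=[]
for n,u,v in(("w_rail",256,155),("w_anchor",262,160)):
    c=np.load(n+".npz")["frame"];ims.append(cv2.resize(c[v-55:v+55,u-40:u+40,::-1],(400,550),interpolation=cv2.INTER_CUBIC))
cv2.imwrite("pics/w2.png",np.hstack(ims))
E
```

```text
(no output)
```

View pics/w2.png

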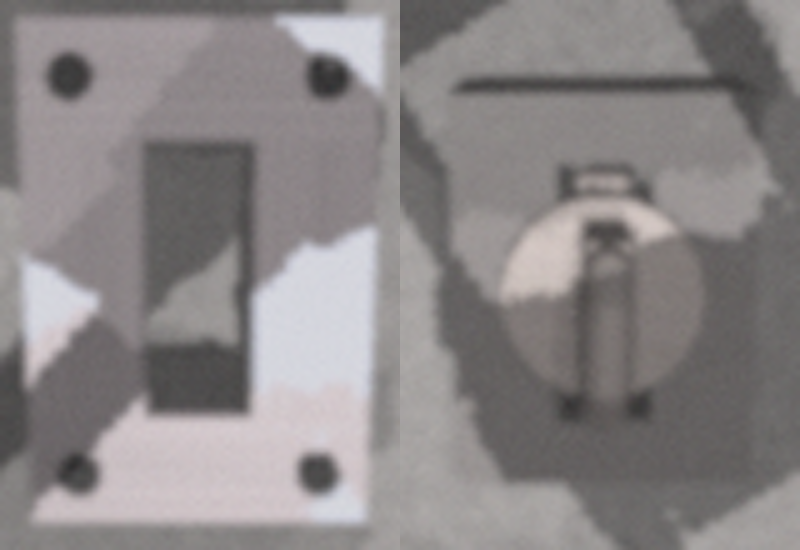

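```bash
python3 - <<'E'
from h import *
def nat(p,u,v): return (np.array(p,float)+.5)/5-.5+[u-40,v-55]
ang=lambda d:np.degrees(np.arctan2(d[1],d[0]))
w=dict(np.load("w_rail.npz"))
for P in([(145,142),(256,142),(250,413),(148,413)],[(70,76),(328,76),(318,473),(78,473)],[(15,15),(385,15),(367,522),(30,522)]):
    r=ray(w,nat(P,256,155),.065)[:,:2];print("rail",r.mean(0),"sizes",[np.linalg.norm(r[i]-r[i-1]).round(4) for i in range(4)],ang((r[0]+r[1]-r[2]-r[3])),ang(r[1]-r[0])-90,ang(r[2]-r[3])-90)
w=dict(np.load("w_anchor.npz"))
r=ray(w,nat([(100,298),(305,298),(203,195),(203,400)],262,160),.073)[:,:2];print("flange",r[:2].mean(0),r[2:].mean(0),np.linalg.norm(r[0]-r[1]),np.linalg.norm(r[2]-r[3]))
r=ray(w,nat([(160,165),(250,165),(250,417),(160,417)],262,160),.065)[:,:2];print("stand slot",r.mean(0),[np.linalg.norm(r[i]-r[i-1]).round(4) for i in range(4)],ang((r[0]+r[1]-r[2]-r[3])),ang(r[1]-r[0]))
r=ray(w,nat([(207,235),(207,395)],262,160),.09)[:,:2];print("lug dir",ang(r[0]-r[1]),r)
# top-view cross-check
t=dict(np.load("top1.npz"));k=.64
g=cv2.cvtColor(t["frame"],cv2.COLOR_RGB2GRAY);u,v=int(526*k),int(290*k)
cs,_=cv2.findContours((g[v-28:v+28,u-22:u+22]>150).astype(np.uint8),cv2.RETR_CCOMP,cv2.CHAIN_APPROX_NONE)
for c in cs:
    if cv2.contourArea(c)>100:
        q=cv2.minAreaRect(c);b=cv2.boxPoints(q)+[u-22,v-28];r=ray(t,b,.065)[:,:2];print("top rail",r.mean(0),q[1:],[ang(r[1]-r[0]),ang(r[2]-r[1])])
E
```

```text
rail [ 0.42878611 -0.32407685] sizes [np.float64(0.075), np.float64(0.0296), np.float64(0.075), np.float64(0.0287)] 3.6141679639989555 -176.04909687570927 -176.03924435447445
rail [ 0.4284782  -0.32375157] sizes [np.float64(0.11), np.float64(0.0679), np.float64(0.1099), np.float64(0.0684)] 3.770673698236398 -176.05343512140178 -176.03646394371623
rail [ 0.42884598 -0.32392367] sizes [np.float64(0.1404), np.float64(0.0964), np.float64(0.1404), np.float64(0.0971)] 3.753930383198846 -176.05431017861883 -176.03412001784662
flange [0.54593479 0.13413596] [0.54641428 0.13410891] 0.05549386183740269 0.05664491713368901
stand slot [0.5468751  0.13472449] [np.float64(0.0709), np.float64(0.0242), np.float64(0.0709), np.float64(0.0255)] 161.32941834395535 70.96579068671309
lug dir 161.35533523190966 [[0.52711189 0.14132395]
 [0.56741752 0.12772462]]
top rail [ 0.42778503 -0.32382886] ((38.04146957397461, 25.38654327392578), 85.60128784179688) [np.float64(-85.43227859435325), np.float64(-176.83745027125585)]
top rail [ 0.42813314 -0.32388745] ((26.061843872070312, 12.589195251464844), 83.6598129272461) [np.float64(-83.51432902529704), np.float64(-174.80757778027638)]
```

```bash
python3 - <<'E'
from workcell import *
from h import *
from scipy.spatial.transform import Rotation as R
print(bot.tcp_to_tips)
y=R.from_quat(get_obs()["orientation"]).as_matrix()[:,1];cur=np.arctan2(y[1],y[0])
Y=np.radians(71.3); Y=Y if np.cos(cur-Y)>0 else Y+np.pi
x,yy=.5462,.1343
bot.reach((x,yy,.2),quat(Y)); bot.servo_line((x,yy,.100),velocity=.1)
o=get_obs();print(o["wrist_force"],o["position"])
hand.move_gripper(.005,80); bot.dwell(.3)
o=get_obs();print(o["wrist_force"],o["gripper_width"],o["grip_force"],o["position"])
bot.servo_line((x,yy,.18),velocity=.08); bot.servo_line((x,yy,.28),velocity=.2)
bot.dwell(.3);o=get_obs();print(o["wrist_force"],o["gripper_width"],o["grip_force"],o["time_s"],np.degrees(Y))
yr=Y+np.radians(3.8+18.7);print(kinematics.solve_ik((.4286,-.3239,.28),quat(yr)))
c=vision.read_camera("wrist");s=vision.read_camera("scene")
a=cv2.resize(c["frame"][...,::-1],(400,300));u,v=map(int,proj(s,o["position"])[0]);b=cv2.resize(s["frame"][max(v-60,0):v+60,u-80:u+80,::-1],(400,300))
cv2.imwrite("pics/g1.png",np.hstack([a,b]))
E
```

```text
0.017
[ 0.75974815 -0.91814582  0.36818992] [0.54667492 0.13443821 0.10061933]
[-1.04328439  0.7874381   5.82364412] 0.010468963237169362 78.9377224445343 [0.54646876 0.13437958 0.10032758]
[-0.13558767 -0.23110352 -4.03101355] 0.010416430734543161 77.91555404663086 8.4667 71.3
[-6.49941642e-01  1.85667712e-01  1.78574058e+00 -4.44089210e-16
  1.17018436e+00 -2.28706048e+00]
```

View pics/g1.png

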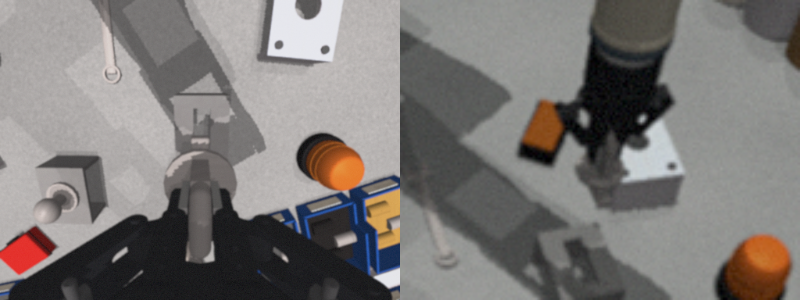

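The part is held upright (left view, about (200,190)) and is clear of the stand. Next: carry it to the rail and lower it with force checks.

```bash
python3 - <<'E'
from workcell import *
from h import *
x,y=.4286,-.3239
bot.reach((x,y,.28),quat(np.radians(93.8)));bot.servo_line((x,y,.15),velocity=.12);bot.dwell(.3)
F0=get_obs()["wrist_force"];print(F0)
z=.15;cmd=z
while z>.096:
    z-=.004 if z>.108 else .001
    bot.servo_line((x,y,z),velocity=.04);F=get_obs()["wrist_force"]-F0
    if np.abs(F).max()>6: break
o=get_obs();print(z,o["position"],F,o["time_s"],o["gripper_width"],o["joint_pos"][5])
c=vision.read_camera("wrist");s=vision.read_camera("scene")
a=cv2.resize(c["frame"][...,::-1],(400,300));u,v=map(int,proj(s,o["position"])[0]);b=cv2.resize(s["frame"][max(v-45,0):v+45,u-60:u+60,::-1],(400,300))
cv2.imwrite("pics/i1.png",np.hstack([a,b]))
E
```

```text
[ 0.27172242  0.09422637 -3.7127087 ]
0.09899999999999995 [ 0.42874171 -0.32398915  0.10023568] [-4.99783884  3.43653818 17.56943301] 16.325 0.011132242992912244 -2.287053258192901
```

View pics/i1.png

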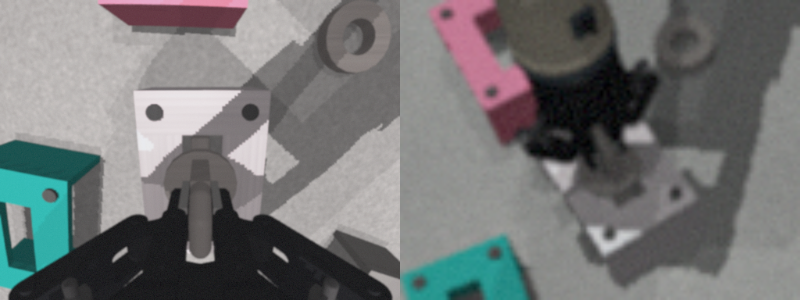

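The flange is on the rail at TCP z 0.1002, the same height as at the grasp. I'll ease up 1.5 mm, make the quarter turn, reseat, release and check.

```bash
python3 - <<'E'
from workcell import *
from h import *
x,y=.4286,-.3239
def show(m):
    o=get_obs();print(m,o["position"].round(4),o["wrist_force"].round(1),o["ft_torque"].round(2),o["gripper_width"].round(4),o["time_s"]);return o
bot.servo_line((x,y,.1020),velocity=.03);bot.dwell(.2);show("up")
q0=get_obs()["joint_pos"][5]
for a in(60,30,3.8):
    q=kinematics.solve_ik((x,y,.1020),quat(np.radians(a)))
    print(q[5]-q0)
    bot.goto_joints(q);show(a)
bot.dwell(.2)
bot.servo_line((x,y,.1000),velocity=.03);bot.dwell(.2);show("seat")
hand.move_gripper(.03);bot.dwell(.2);show("open")
hand.move_gripper(.05)
bot.servo_line((x,y,.24),velocity=.12);show("clear")
c=vision.read_camera("wrist");np.savez("w_end.npz",**c)
bot.reach((.35,.0,.35),quat(np.radians(3.8)));bot.dwell(.3)
show("away");s=vision.read_camera("scene");t=vision.read_camera("top");np.savez("s_end.npz",**s);np.savez("t_end.npz",**t)
a=cv2.resize(c["frame"][...,::-1],(400,300));u,v=map(int,proj(s,[x,y,.08])[0]);b=cv2.resize(s["frame"][max(v-45,0):v+45,u-60:u+60,::-1],(400,300))
f=cv2.resize(t["frame"][...,::-1],(400,300));u,v=map(int,proj(t,[x,y,.08])[0]);g=cv2.resize(t["frame"][v-30:v+30,u-40:u+40,::-1],(400,300))
cv2.imwrite("pics/e1.png",np.vstack([np.hstack([a,b]),np.hstack([f,g])]))
E
```

```text
Traceback (most recent call last):
AttributeError: 'float' object has no attribute 'round'
```

Only the print failed; the 2 mm rise was done. I'll rerun it with that fixed.

```bash
python3 - <<'E'
from workcell import *
from h import *
x,y=.4286,-.3239
def show(m):
    o=get_obs();print(m,o["position"].round(4),o["wrist_force"].round(1),o["ft_torque"].round(2),round(o["gripper_width"],4),o["time_s"]);return o
show("up")
q0=get_obs()["joint_pos"][5]
for a in(60,30,3.8):
    q=kinematics.solve_ik((x,y,.1020),quat(np.radians(a)))
    print(q[5]-q0)
    bot.goto_joints(q);show(a)
bot.dwell(.2)
bot.servo_line((x,y,.1000),velocity=.03);bot.dwell(.2);show("seat")
hand.move_gripper(.03);bot.dwell(.2);show("open")
hand.move_gripper(.05)
bot.servo_line((x,y,.24),velocity=.12);show("clear")
c=vision.read_camera("wrist");np.savez("w_end.npz",**c)
bot.reach((.35,.0,.35),quat(np.radians(3.8)));bot.dwell(.3)
show("away");s=vision.read_camera("scene");t=vision.read_camera("top");np.savez("s_end.npz",**s);np.savez("t_end.npz",**t)
a=cv2.resize(c["frame"][...,::-1],(400,300));u,v=map(int,proj(s,[x,y,.08])[0]);b=cv2.resize(s["frame"][max(v-45,0):v+45,u-60:u+60,::-1],(400,300))
f=cv2.resize(t["frame"][...,::-1],(400,300));u,v=map(int,proj(t,[x,y,.08])[0]);g=cv2.resize(t["frame"][v-30:v+30,u-40:u+40,::-1],(400,300))
cv2.imwrite("pics/e1.png",np.vstack([np.hstack([a,b]),np.hstack([f,g])]))
E
```

```text
up [ 0.4285 -0.3238  0.1016] [-0.9  0.4 -3.9] [-0.01  0.01 -0.04] 0.0106 16.875
0.589907472675836
60 [ 0.4285 -0.3239  0.1019] [-0.6  0.  -3.8] [-0.02 -0.02 -0.05] 0.0106 17.4917
1.1135062482741347
30 [ 0.4286 -0.3239  0.102 ] [-0.4 -0.1 -4. ] [0.02 0.02 0.01] 0.0108 18.0583
1.570782512296649
3.8 [ 0.4286 -0.3239  0.102 ] [-0.3  0.4 -3.7] [ 0.02  0.05 -0.02] 0.0104 18.575
seat [ 0.4289 -0.3241  0.1003] [-0.6  0.6  3.9] [0.12 0.1  0.06] 0.0102 19.225
open [ 0.4286 -0.3239  0.1   ] [-0.7  0.   1.1] [-0.07  0.04  0.01] 0.0299 19.75
clear [ 0.4282 -0.3236  0.2392] [ 0.   0.8 -0.5] [-0.03 -0.   -0.01] 0.0499 21.4
away [ 0.3502 -0.0004  0.3497] [-0.5  0.2 -0.3] [-0.04 -0.03 -0.01] 0.0501 23.0667
```

View pics/e1.png

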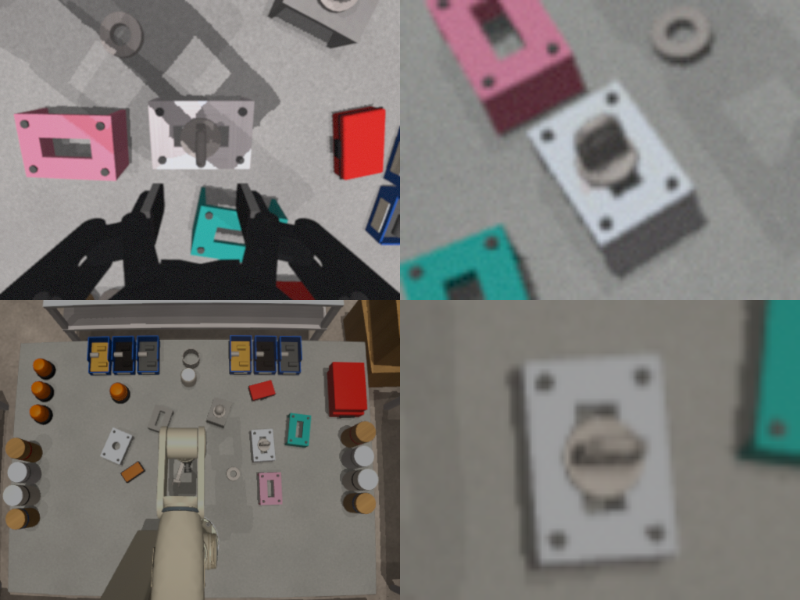

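The lug now lies square across the slot (lower-right crop, about (605,455)). The flange is seated and centred, the knob pin is untouched in its stand (lower-left view, about (218,410)), and the arm is clear.

```bash
python3 -c "
from workcell import *
print(hand_in())"
```

```text
the job is handed in; nothing more can be done
None
```

The lashing eye is seated in the load rail, quarter-turned so its T-head lies square across the slot, the ball-knob pin is still in its own stand, and the job was handed in at about 23 s of the 48 s allowed.

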